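Find the bowed mould plate with a straightedge

TASK

One of the two aluminium mould plates has bowed in the press; find out which by laying the straightedge lengthwise along the middle of a plate, letting go, and pressing down with the fingertips, firmly but gently, first on the end with the hanging hole, then on the plain end. Go on until you have found the plate on which it rocks at both presses; do not move that plate and leave the straightedge lying along it to mark it as the reject. Then lay the flat plate gently on the mould frame, square and covering it, and leave everything else alone.

Things in the scene. Friction and masses are not known exactly. Their poses are not given: they have to be found in the camera images.
- plate_a: one of two alike loose aluminium plates, 170 x 64 x 12 mm, about 0.35 kg. Lies on its own wooden board. Origin under its middle, level with what it lies on; x along the length, y across, z up. One of the two is flat (top at 12 mm all over). The other is bowed lengthwise, crown up: its ends rest, and its top falls from 14 mm along a crown line across it, 20 mm from its middle, to 12 mm at both ends
- plate_b: the other plate: same sizes, origin and axes as plate_a. Either may be the bowed one; they look alike and it must be felt with the straightedge. Both are straight across their width. The boards under the plates are 180 x 80 mm, fixed, long side along the plate, their tops 18 to 26 mm above the bench: each has its own height
- straightedge: steel bar 150 x 22 x 10 mm with a wooden grip block, 44 mm long and 22 mm wide like the bar, on the middle of its top (10 to 24 mm above the underside); about 0.28 kg. Origin at the middle of its underside, x towards the end with the 8 mm hanging hole, z up. Starts on its pad. Lay it centred on the plate, within 20 mm: an end pressed beyond the plate's end tips even on a flat one
- hole_end (a point): place to press at the hole end: on top of the bar, 60 mm from its middle, 10 mm above the underside. Press with 4 to 15 N, touching slowly (5 mm/s; it is hard). On the flat plate neither end gives 0.3 mm. On the bowed plate the bar leans about 0.02 rad to one side; the raised end goes down about 2 mm under 1 to 3 N, then stops hard; let go, the bar leans back
- plain_end (a point): place to press at the plain end: on top of the bar, 60 mm from its middle; gives in the same way as the hole end. On the bowed plate either of the two may be the raised one
- pad: a thin black rubber pad, 200 x 70 x 4 mm, fixed on the bench: where the straightedge starts. Origin under its middle, x along its length, its top at 4 mm
- mould_frame: aluminium mould frame, an open rectangle 170 x 64 mm outside (as long and wide as a plate), with 11 mm walls and a rib across its middle, on a wider steel bottom plate 200 x 84 x 8 mm; fixed on the bench. Its top rim is at 30 mm. Origin under its middle at bench level, x along its length
- ring_blank: bystander: a small loose steel ring, 22 mm wide, 6 mm high; origin under its middle
- puck: bystander: a loose yellowish polishing compound puck, 68 mm wide, 16 mm high; origin under its middle
- jar: bystander: a loose amber glass jar, 52 mm wide, 62 mm high; origin under its middle
- pliers: bystander: loose small pliers lying on the bench, 125 mm long, 11 mm high; origin under the pivot
Not all that is in view belongs to the job. Several things look just like the straightedge: the one meant starts farthest to the robot's left. Leave any purple look-alike of the plate_b alone.

How it is judged:
On the way, in this order (a step that is already met when the one before it is completed fails the run):
1. the straightedge lies along the middle of a plate still in its place (within 20 mm and 0.2 rad) and, let go and pressed by the fingers (2 to 35 N), rocks down at the hole end, leaning over 0.012 rad (((angle between straightedge's own x axis and vertical between 1.5828 and 1.64 rad and horizontal distance between straightedge and plate_a below 0.02 m and angle between the x axis of straightedge and the x axis of plate_a, either way round below 0.2 rad and contact force between straightedge and plate_a above 1.5 N and contact force between the fingers and straightedge between 2 and 35 N and distance of plate_a from where it was at the start of the episode below 0.03 m) or (angle between straightedge's own x axis and vertical between 1.5828 and 1.64 rad and horizontal distance between straightedge and plate_b below 0.02 m and angle between the x axis of straightedge and the x axis of plate_b, either way round below 0.2 rad and contact force between straightedge and plate_b above 1.5 N and contact force between the fingers and straightedge between 2 and 35 N and distance of plate_b from where it was at the start of the episode below 0.03 m))), for 0.1 s.
2. then, in the same way, it rocks down at the plain end (((angle between straightedge's own x axis and vertical between 1.5 and 1.5588 rad and horizontal distance between straightedge and plate_a below 0.02 m and angle between the x axis of straightedge and the x axis of plate_a, either way round below 0.2 rad and contact force between straightedge and plate_a above 1.5 N and contact force between the fingers and straightedge between 2 and 35 N and distance of plate_a from where it was at the start of the episode below 0.03 m) or (angle between straightedge's own x axis and vertical between 1.5 and 1.5588 rad and horizontal distance between straightedge and plate_b below 0.02 m and angle between the x axis of straightedge and the x axis of plate_b, either way round below 0.2 rad and contact force between straightedge and plate_b above 1.5 N and contact force between the fingers and straightedge between 2 and 35 N and distance of plate_b from where it was at the start of the episode below 0.03 m))), for 0.1 s.
At the end, for the whole second after the job is handed in: the straightedge lies released along the bowed plate (within 30 mm and 0.25 rad, leaning over 0.01 rad as it does only there), that plate within 30 mm of its start; the other, flat plate lies on the mould frame's rim, level, centred within 12 mm and square within 0.12 rad; all at rest (((horizontal distance between straightedge and plate_a below 0.03 m and angle between the x axis of straightedge and the x axis of plate_a, either way round below 0.25 rad and z of straightedge in the frame of plate_a between 0.009 and 0.02 m and (angle between straightedge's own x axis and vertical above 1.5808 rad or angle between straightedge's own x axis and vertical below 1.5608 rad) and angle between straightedge's own z axis and vertical below 0.08 rad and distance of plate_a from where it was at the start of the episode below 0.03 m and horizontal distance between plate_b and mould_frame below 0.012 m and angle between the x axis of plate_b and the x axis of mould_frame, either way round below 0.12 rad and z of plate_b in the frame of mould_frame between 0.027 and 0.033 m and angle between plate_b's own z axis and vertical below 0.03 rad and linear speed of each of straightedge, plate_b below 0.01 m/s) or (horizontal distance between straightedge and plate_b below 0.03 m and angle between the x axis of straightedge and the x axis of plate_b, either way round below 0.25 rad and z of straightedge in the frame of plate_b between 0.009 and 0.02 m and (angle between straightedge's own x axis and vertical above 1.5808 rad or angle between straightedge's own x axis and vertical below 1.5608 rad) and angle between straightedge's own z axis and vertical below 0.08 rad and distance of plate_b from where it was at the start of the episode below 0.03 m and horizontal distance between plate_a and mould_frame below 0.012 m and angle between the x axis of plate_a and the x axis of mould_frame, either way round below 0.12 rad and z of plate_a in the frame of mould_frame between 0.027 and 0.033 m and angle between plate_a's own z axis and vertical below 0.03 rad and linear speed of each of straightedge, plate_a below 0.01 m/s))); the robot touches nothing.
It fails at once if the straightedge is pressed or dropped on a plate with more than 40 N (contact force between straightedge and plate_a above 40 N or contact force between straightedge and plate_b above 40 N).
It fails at once if a plate is dropped or pushed on the mould frame with more than 40 N (contact force between any of plate_a, plate_b and mould_frame above 40 N).
It fails at once if a bystander is moved more than 30 mm (distance of any of ring_blank, puck, jar, pliers from where it was at the start of the episode above 0.03 m).
It also fails if it takes over 72 s, if anything falls off the work surface, if the arm or the gripper's body presses on something with over 40 N, if the wrist force passes 120 N, or if a joint passes its speed limit or range.

ROBOT

A 6-joint arm with a two-finger parallel gripper is mounted at the origin on the work surface. World frame = base frame: x ahead of the robot, y to its left, z up, the work surface at z = 0. Lengths are in m, angles in rad, forces in N, time in s.
With the tool pointing down it reaches from about 0.3 to 0.75 m from the base axis. Payload 8.5 kg.
Tool frame: the origin (TCP) lies on the front face of the gripper's body, between the roots of the fingers; the fingertips stand 64 mm ahead of it and the grasp point (between the pads) lies 45 mm ahead of it; z points along the fingers, x is the direction in which the jaws open and shut, and the axes are right-handed (so a half turn about z gives the same grasp; the last joint's range is limited). The gripper opens to 88 mm and grips with 3 to 60 N. Pads are 18 mm wide; open, the fingers measure 123 mm over their backs; the gripper's body (75 mm by 187 mm) begins 45 mm behind the grasp point.
Start: joints at [-1.501, 0.381, 1.297, -0, 1.464, -0.215], TCP at [0.155, -0.528, 0.303] pointing down, gripper open.
Joint ranges: [-3.11, 3.11], [-0.89, 2.33], [0.22, 2.48], [-1.42, 4.56], [0.17, 2.85], [-2.88, 2.88]. Speed limits (rad/s): [2.39, 2.39, 3.14, 3.14, 3.14, 3.14].

INTERFACE

Orientations are given as a unit quaternion [x, y, z, w].
In Python, from cell import r gives the robot as it stands.
- The arm moves only by the shell command python3 -m pendant 'ROWS' [FORCE]. ROWS is text: rows parted by semicolons, each of 5 numbers parted by spaces: the shift along the tool's x, y, z in units of 40 mm (1.0 is 40 mm), then the turn about the tool's z in units of 8 degrees (1.0 is 8 degrees), then the closure, from -1 (fully open) to 1 (shut), so that 0 is half open. In form: x y z roll gripper; .... A call has 1 to 10 rows; each row is the pose to reach, as a shift and turn from the pose commanded when the call began, along the tool's axes at that moment; what a row does not reach only later rows make up. A row lasts 1/8 s, in which the tool goes at most 62.5 mm and 10.7 degrees, less where a joint would pass 70% of its speed; a pose out of reach is approached as far as the arm can. A call with a gripper value outside its range is refused whole. The fingers move at their own pace and stop on an object; FORCE is the grip in N (left out, the last holds). Time passes only in rows, so rows that repeat a pose let the fingers close. It gives the time, the measured TCP pose, the force and the opening at its end, in the units of the state.
- r.sense(): the state, without advancing time (a new reading comes with each control period).
- r.get_image(name): name is "scene" or "top"; returns the picture (480x640x3 uint8, red, green, blue); there is no depth.
- r.get_calibration(name): a dict with "fx", "fy", "cx", "cy" (pixels), "R" (3x3) and "t" (3): a world point X has camera coordinates R X + t. Camera axes: x right, y down, z forward; pixel columns grow to the right and rows downward; lengths in m; the calibration is good to about 2 mm. A picture is of the moment at which its call begins. get_calibration takes no time and is no camera call.
- r.job_done(): hands the job in, once; it reports no verdict.
The state is a dict: "time": time; "joint_positions": joint angles; "qd": joint speeds; "effort": joint torques, N m; "tool_pos": TCP position; "eef_rot": TCP orientation; "contact_force": force on the tool from outside, world axes, zero at the start; "ft_torque": the same for the moment, N m; "opening": opening from 0.0 (shut) to 1.0 (fully open).
Only numpy, scipy, OpenCV 4.12 (cv2) and the standard library are available. Lean on these libraries where they do the work, as an engineer would, in place of code of your own. Each camera call takes 0.05 s, during which the arm holds its last target.

## Working session

There is one attempt and no reset: what is moved stays moved. The work goes in short steps, Python scripts to look and compute and a shell command to move; the robot and the scene stay as the last step left them, time stands still between calls to the robot, and variables do not carry over. Pictures are saved under pics/ and viewed, and the job is handed in when it is done.

```bash
ls -la; mkdir -p pics
python3 - <<'E'
from cell import r
import cv2
s=r.sense(); print(s)
for n in("scene","top"):
    im=r.get_image(n); cv2.imwrite(f"pics/{n}0.png",im[:,:,::-1]); c=r.get_calibration(n); print(n,c)
E
```

```text
total 12
drwxr-xr-x  3 agent agent 4096 Dec  7 10:01 .
drwxr-xr-x 23 root  root  4096 Dec  7 10:01 ..
drwxr-xr-x  2 agent agent 4096 Dec  7 10:01 pics
{'time': 0.0, 'joint_positions': array([-1.50128732e+00,  3.81186528e-01,  1.29824339e+00, -6.86888369e-06,
        1.46361179e+00, -2.15320161e-01]), 'qd': array([ 0.00029405,  0.0003489 ,  0.00178177, -0.00011025,  0.0002415 ,
       -0.00136652]), 'effort': array([ 1.13167316e-03, -4.37924588e+01, -2.24554628e+01,  7.13687693e-02,
        3.52216267e-02, -1.21855287e-04]), 'tool_pos': array([ 0.1545188 , -0.52765062,  0.30214865]), 'eef_rot': array([ 8.00310423e-01, -5.99585441e-01, -4.76225161e-04, -5.46045041e-04]), 'contact_force': array([ 0.16792165, -1.31887187,  0.68428608]), 'ft_torque': array([ 0.10239269,  0.07200949, -0.05068518]), 'opening': 1.0019742606015476}
scene {'fx': 520.9334999387789, 'fy': 520.9334999387789, 'cx': 320.18836431470226, 'cy': 238.2936851477586, 'R': array([[ 0.34554176,  0.93839149,  0.00472161],
       [ 0.54446188, -0.19638283, -0.81547228],
       [-0.76430501,  0.28435047, -0.57877687]]), 't': array([-0.16699801, -0.18881043,  1.46994643])}
top {'fx': 623.1360052361116, 'fy': 623.1360052361116, 'cx': 314.9401904140717, 'cy': 237.5715825073628, 'R': array([[ 0.00255342, -0.99999514, -0.00178863],
       [-0.98764884, -0.00224167, -0.15666765],
       [ 0.15666288,  0.00216658, -0.98764976]]), 't': array([-0.00753356,  0.46368693,  1.55286796])}
```

View pics/scene0.png

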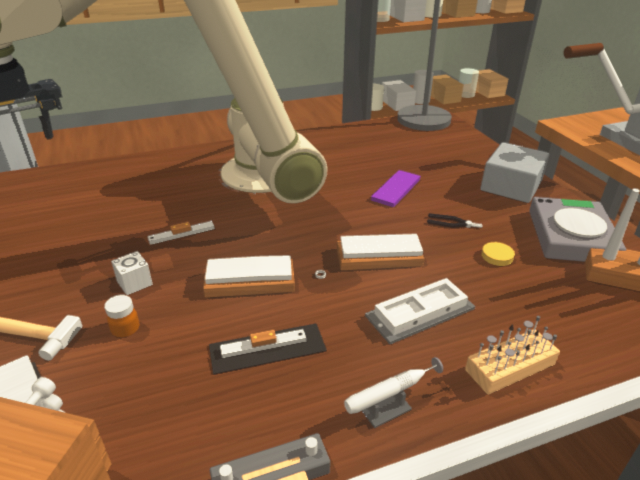

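View pics/top0.png

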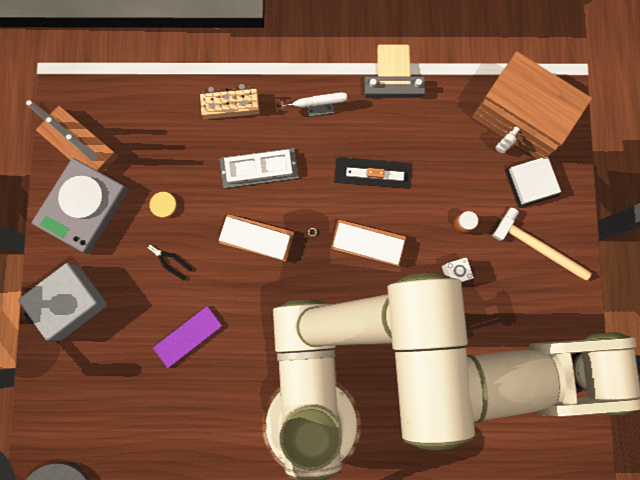

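The pad with the straightedge is at top (373,173). The plates on their boards are at (256,238) and (369,243), and the mould frame is at (259,168). A look-alike bar at scene (180,232) lies further right, so I'll leave it alone. Next I'll zoom in and measure.

```bash
cat > h.py <<'E'
import numpy as np, cv2
from cell import r
C={n:r.get_calibration(n) for n in("scene","top")}
def ray(n,u,v,z):
    c=C[n]; R=np.array(c["R"]);t=np.array(c["t"])
    d=R.T@np.array([(u-c["cx"])/c["fx"],(v-c["cy"])/c["fy"],1]); o=-R.T@t
    return o+d*(z-o[2])/d[2]
def proj(n,X):
    c=C[n]; p=np.array(c["R"])@np.array(X)+np.array(c["t"])
    return np.array([c["cx"]+c["fx"]*p[0]/p[2],c["cy"]+c["fy"]*p[1]/p[2]])
def contours(im,mask,n,z,amin=60):
    cs,_=cv2.findContours(mask.astype(np.uint8)*255,cv2.RETR_EXTERNAL,cv2.CHAIN_APPROX_NONE)
    out=[]
    for c in cs:
        if cv2.contourArea(c)<amin: continue
        P=np.array([ray(n,u,v,z)[:2] for u,v in c[:,0]])
        (cx,cy),(w,h),a=cv2.minAreaRect((P*1000).astype(np.float32))
        if w<h: a+=90; w,h=h,w
        out.append((c[:,0].mean(0).round(),np.round([cx,cy,w+2.4,h+2.4,(a+90)%180-90],1)))
    return out
E
python3 - <<'E'
from h import *
im=cv2.imread("pics/top0.png")
a=cv2.resize(im[140:270,205:425],None,fx=3.6,fy=3.6,interpolation=cv2.INTER_CUBIC);cv2.imwrite("pics/z1.png",a)
b=cv2.imread("pics/scene0.png")
cv2.imwrite("pics/z2.png",cv2.resize(b[220:375,190:480],None,fx=2.7,fy=2.7,interpolation=cv2.INTER_CUBIC))
hsv=cv2.cvtColor(im,cv2.COLOR_BGR2HSV)
roi=np.zeros(im.shape[:2],bool); roi[140:270,205:425]=1
for z in (0.034,): 
    for q in contours(im,roi&(hsv[...,1]<60)&(hsv[...,2]>150),"top",z): print(*q)
print("dark")
for q in contours(im,roi&(hsv[...,2]<50),"top",0.004): print(*q)
E
```

```text
[368. 243.] [ 450.2 -142.1  173.9   68.5   74.6]
[254. 238.] [463.8 149.2 174.7  67.4  73.3]
[393. 175.] [ 628.8 -209.3   54.2   25.4   84.8]
[356. 172.] [ 636.6 -112.8   55.4   25.5   85.2]
[256. 165.] [654.4 147.3 182.9  70.1 -82.1]
dark
[370. 173.] [ 643.  -158.9  198.7   70.6   85.4]
```

View pics/z1.png

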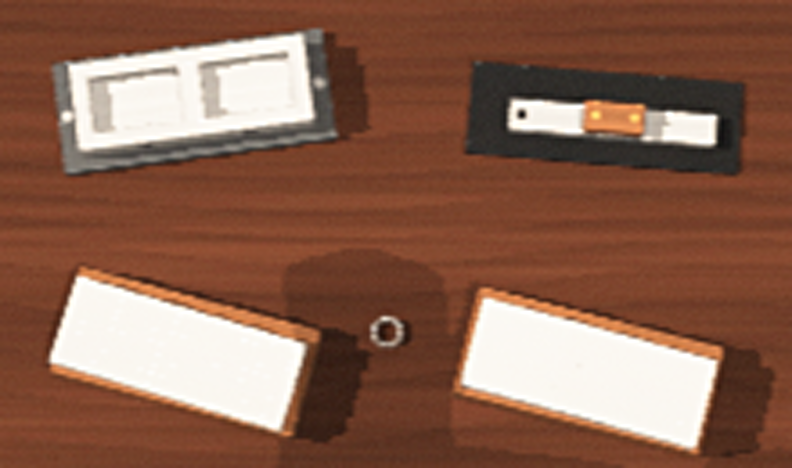

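View pics/z2.png

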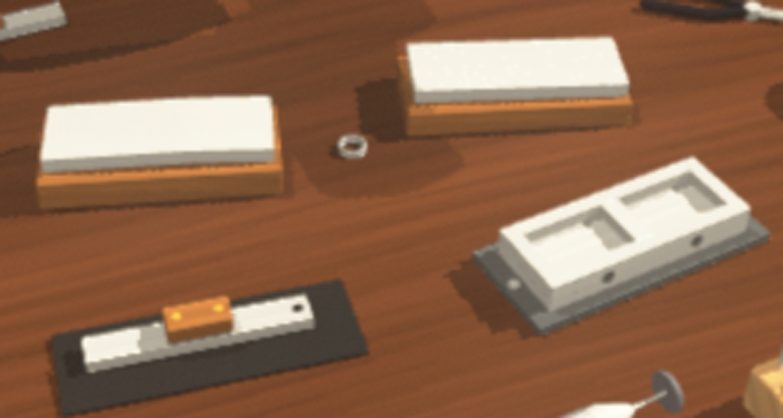

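```bash
cat >> h.py <<'E'
def tri(pt,ps):
    A=[];b=[]
    for n,(u,v) in(("top",pt),("scene",ps)):
        c=C[n];R=np.array(c["R"]);t=np.array(c["t"])
        for k,val in((0,(u-c["cx"])/c["fx"]),(1,(v-c["cy"])/c["fy"])):
            A.append(R[k]-val*R[2]); b.append(val*t[2]-t[k])
    X=np.linalg.lstsq(np.array(A),np.array(b),rcond=None)[0]
    return X
def go(x,y,z,yaw):  # shifts in pendant units to a TCP target; yaw = world angle of tool x (deg)
    from scipy.spatial.transform import Rotation as Ro
    s=r.sense(); R=Ro.from_quat(s["eef_rot"]).as_matrix()
    d=R.T@(np.array([x,y,z])-s["tool_pos"])/0.04
    cur=np.degrees(np.arctan2(R[1,0],R[0,0])); dy=(cur-yaw+180)%360-180
    print("yaw",cur.round(2),"tiltz",R[:,2].round(4),"pos",s["tool_pos"].round(4),"t",s["time"],"F",s["contact_force"].round(1),"op",round(s["opening"],3))
    print("ROW",d.round(3),(dy/8).round(3)," dist mm",(np.linalg.norm(d)*40).round(1),"rows>=",np.linalg.norm(d)*40/62.5,abs(dy)/10.7)
E
python3 - <<'E'
from h import *
f=lambda p:(p[0]/3.6+205-.36,p[1]/3.6+140-.36)
g=lambda p:(p[0]/2.7+190-.3,p[1]/2.7+220-.3)
print("plateR")
for a,b in (((484,291),(275,155)),((720,352),(40,165)),((700,452),(48,103)),((462,390),(270,97))): print(tri(f(a),g(b)).round(4))
print("plateL")
for a,b in (((80,271),(627,91)),((312,341),(415,94)),((292,435),(407,42)),((50,364),(613,38))): print(tri(f(a),g(b)).round(4))
print("frame")
for a,b in (((68,66),(749,208)),((310,35),(548,284)),((318,117),(502,235)),((80,150),(694,160))): print(tri(f(a),g(b)).round(4))
im=cv2.imread("pics/top0.png");hsv=cv2.cvtColor(im,cv2.COLOR_BGR2HSV)
roi=np.zeros(im.shape[:2],bool); roi[150:195,340:407]=1
m=roi&(hsv[...,2]>75)
mm=np.zeros_like(m);lab=cv2.connectedComponents(m.astype(np.uint8))
n,L,st,ce=cv2.connectedComponentsWithStats((roi&(hsv[...,2]>90)).astype(np.uint8))
for i in range(1,n):
    if st[i][4]>30: print(st[i],ce[i])
for q in contours(im,roi&(hsv[...,2]>90),"top",0.014): print("bar",*q)
for q in contours(im,roi&(hsv[...,2]>90)&(hsv[...,1]>120),"top",0.028,20): print("grip",*q)
for z,i in((.034,'plates'),): 
  pass
go(.632,-.16,.2,-4.6)
E
```

```text
plateR
[ 0.5091 -0.0695  0.0298]
[ 0.4651 -0.2362  0.033 ]
[ 0.3938 -0.219   0.0341]
[ 0.4382 -0.0525  0.0286]
plateL
[0.5234 0.2197 0.0255]
[0.4734 0.0551 0.0289]
[0.4069 0.0717 0.0308]
[0.4565 0.2411 0.0276]
frame
[0.6755 0.2326 0.0255]
[0.6988 0.0583 0.0304]
[0.6392 0.0526 0.0242]
[0.6138 0.2238 0.0238]
[340 150  67  12 646] [376.06965944 154.44736842]
[346 167  59  14 565] [374.8619469  173.46017699]
[340 183  67  12 597] [369.48911223 189.89279732]
bar [372. 190.] [ 597.8 -158.1  175.3   31.9  -89.9]
bar [375. 173.] [ 639.3 -163.3  155.4   30.5   85.2]
bar [374. 154.] [ 687.2 -159.4  177.1   32.5  -89.9]
grip [372. 190.] [ 594.4 -156.8  173.8   31.7  -89.9]
grip [375. 172.] [ 637.7 -163.    46.8   25.9   84.2]
grip [374. 154.] [ 683.  -158.   175.6   32.2  -89.9]
yaw -73.68 tiltz [-1.0e-04  1.3e-03 -1.0e+00] pos [ 0.1545 -0.5277  0.3022] t 0.1 F [-0.   0.7  0.3] op 1.002
ROW [ -5.465 -14.038   2.566] -8.636  dist mm 611.3 rows>= 9.780241576238303 6.456535190599722
```

Run:
```python
from h import *
go(.638,-.163,.16,-5)
```

```text
yaw -73.68 tiltz [-1.0e-04  1.3e-03 -1.0e+00] pos [ 0.1545 -0.5277  0.3022] t 0.1 F [-0.   0.7  0.3] op 1.002
ROW [ -5.35  -14.161   3.566] -8.586  dist mm 622.1 rows>= 9.953373666572714 6.4191520130296285
```

```bash
python3 -m pendant '-0.5 -1.4 0.2 -0.8 0; -1.07 -2.8 0.5 -1.7 0; -1.6 -4.2 0.9 -2.6 0; -2.14 -5.6 1.3 -3.5 0; -2.7 -7.1 1.7 -4.4 0; -3.2 -8.5 2.1 -5.3 0; -3.7 -9.9 2.5 -6.2 0; -4.3 -11.3 2.9 -7.1 0; -4.8 -12.7 3.3 -8 0; -5.35 -14.16 3.5 -8.6 0'
python3 - <<'E'
from h import *
go(.638,-.163,.11,-5)
E
```

```text
time: 1.35
tool_pos: [0.6378, -0.1628, 0.1616]
eef_rot: [0.999, -0.041, -0.001, -0.0]
contact_force: [0.2, -0.3, 0.7]
opening: 0.503
yaw -4.7 tiltz [-1.8e-03  7.0e-04 -1.0e+00] pos [ 0.6378 -0.1628  0.1616] t 1.35 F [ 0.2 -0.3  0.7] op 0.503
ROW [0.007 0.005 1.29 ] 0.037  dist mm 51.6 rows>= 0.8259363121970871 0.027805612116744417
```

```bash
python3 -m pendant '0 0 0.8 0 0; 0 0 1.5 0 0; 0 0 1.9 0 0; 0 0 2.15 0 0; 0 0 2.24 0 0; 0 0 2.24 0 0;0 0 2.24 0 1; 0 0 2.24 0 1; 0 0 2.24 0 1;0 0 2.24 0 1' 25
python3 - <<'E'
from h import *
for n in("scene","top"):
    im=r.get_image(n)[:,:,::-1]; cv2.imwrite(f"pics/{n}1.png",im)
    if n=="scene": cv2.imwrite("pics/z3.png",cv2.resize(im[200:375,190:480],None,fx=2.7,fy=2.7))
go(.451,-.143,.15,-15.2)
E
```

```text
time: 2.6
tool_pos: [0.6371, -0.1644, 0.074]
eef_rot: [0.999, -0.043, 0.001, 0.0]
contact_force: [2.1, -0.2, 2.7]
opening: 0.247
yaw -4.88 tiltz [ 1.5e-03 -6.0e-04 -1.0e+00] pos [ 0.6371 -0.1644  0.0739] t 2.7 F [ 2.4 -0.6  4.2] op 0.25
ROW [-4.678 -0.137 -1.909] 1.29  dist mm 202.2 rows>= 3.2350794465200807 0.9642183683768261
```

View pics/z3.png

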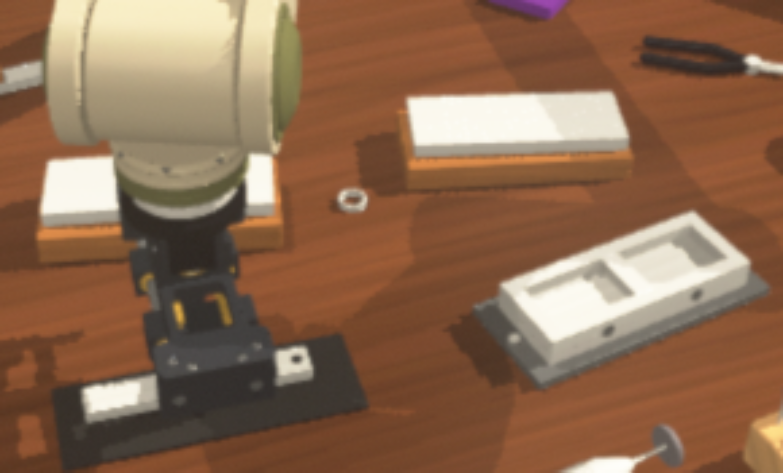

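The fingers have closed on the grip block: opening 0.25 is 22 mm. I'll lift it over to the right plate.

```bash
python3 -m pendant '0 0 -0.5 0 1; 0 0 -1.5 0 1; -0.5 0 -2 0 1; -1.5 0 -2 0.3 1; -2.5 0 -2 0.6 1; -3.5 -0.1 -2 1 1; -4.3 -0.1 -1.9 1.3 1; -4.68 -0.14 -1.9 1.3 1; -4.68 -0.14 -1.9 1.3 1; -4.68 -0.14 -1.9 1.3 1'
python3 - <<'E'
from h import *
for n in("scene","top"):
    im=r.get_image(n)[:,:,::-1]; cv2.imwrite(f"pics/{n}2.png",im)
    if n=="scene": cv2.imwrite("pics/z4.png",cv2.resize(im[160:360,150:450],None,fx=2.6,fy=2.6))
go(.451,-.143,.12,-15.2)
E
```

```text
time: 3.95
tool_pos: [0.4511, -0.1429, 0.1492]
eef_rot: [0.991, -0.133, -0.0, -0.0]
contact_force: [-0.4, 1.3, -2.2]
opening: 0.245
yaw -15.27 tiltz [ 0.  0. -1.] pos [ 0.4512 -0.1429  0.1492] t 4.05 F [ 0.2 -1.3 -1.5] op 0.243
ROW [-0.004  0.004  0.73 ] -0.008  dist mm 29.2 rows>= 0.46731254376626385 0.00620873350339722
```

View pics/z4.png

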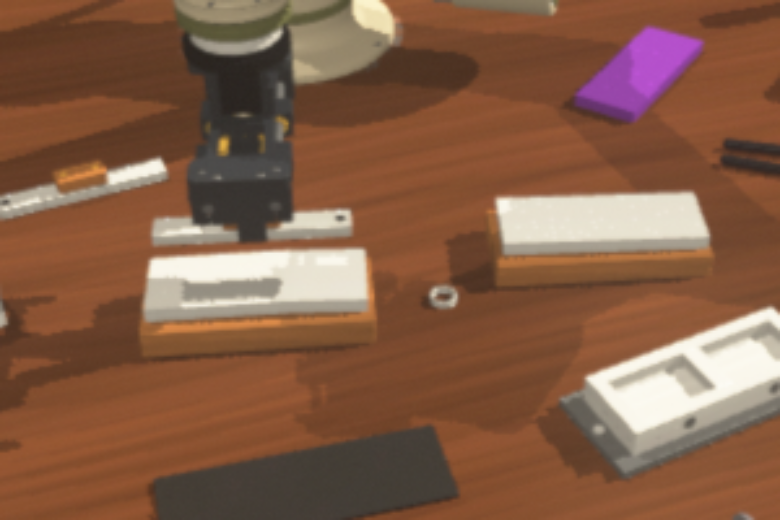

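```bash
python3 -m pendant '0 0 0.3 0 1; 0 0 0.6 0 1; 0 0 0.8 0 1; 0 0 0.9 0 1; 0 0 0.92 0 1; 0 0 0.93 0 1'; python3 -m pendant '0 0 0.015 0 1; 0 0 0.03 0 1; 0 0 0.045 0 1; 0 0 0.06 0 1; 0 0 0.06 0 1'
```

```text
time: 4.8
tool_pos: [0.4508, -0.1428, 0.1123]
eef_rot: [0.991, -0.133, 0.0, 0.0]
contact_force: [0.8, -0.1, -3.0]
opening: 0.246
time: 5.42
tool_pos: [0.4506, -0.1428, 0.1097]
eef_rot: [0.991, -0.133, -0.0, -0.0]
contact_force: [0.5, -0.2, -3.7]
opening: 0.25
```

```bash
python3 -m pendant '0 0 0.015 0 1; 0 0 0.03 0 1; 0 0 0.045 0 1; 0 0 0.06 0 1; 0 0 0.06 0 1'
```

```text
time: 6.05
tool_pos: [0.4506, -0.1428, 0.1073]
eef_rot: [0.991, -0.133, -0.0, -0.0]
contact_force: [0.0, -0.2, -3.7]
opening: 0.25
```

```bash
python3 -m pendant '0 0 0.015 0 1; 0 0 0.03 0 1; 0 0 0.045 0 1; 0 0 0.045 0 1'; python3 -m pendant '0 0 0.015 0 1; 0 0 0.03 0 1; 0 0 0.03 0 1'
```

```text
time: 6.55
tool_pos: [0.4506, -0.143, 0.1068]
eef_rot: [0.991, -0.133, 0.0, 0.0]
contact_force: [-4.8, 0.1, 15.6]
opening: 0.248
time: 6.92
tool_pos: [0.4506, -0.143, 0.1066]
eef_rot: [0.991, -0.133, 0.001, 0.001]
contact_force: [-8.3, 1.5, 28.8]
opening: 0.243
```

```bash
python3 -m pendant '0 0 -0.02 0 1; 0 0 -0.045 0 1; 0 0 -0.045 0 0; 0 0 -0.045 0 0; 0 0 -0.045 0 0'
python3 - <<'E'
from h import *
go(.451,-.143,.16,-15.2)
E
```

```text
time: 7.55
tool_pos: [0.4507, -0.1428, 0.106]
eef_rot: [0.991, -0.133, -0.0, -0.0]
contact_force: [-0.2, -0.6, -0.3]
opening: 0.501
yaw -15.28 tiltz [-0.e+00  1.e-04 -1.e+00] pos [ 0.4507 -0.1428  0.106 ] t 7.55 F [-0.2 -0.6 -0.3] op 0.501
ROW [ 0.008  0.004 -1.349] -0.01  dist mm 54.0 rows>= 0.8634060430753325 0.007456589560865086
```

```bash
python3 -m pendant '0 0 -0.4 0 0; 0 0 -1 0 0; 0 -0.5 -1 0 1; 0 -1.2 -1 0 1; 0 -1.5 -1 0 1; 0 -1.5 -1 0 1; 0 -1.5 -1 0 1'
python3 - <<'E'
from h import *
for n in("scene","top"):
    im=r.get_image(n)[:,:,::-1]; cv2.imwrite(f"pics/{n}3.png",im)
    if n=="scene": cv2.imwrite("pics/z5.png",cv2.resize(im[200:340,180:380],None,fx=4,fy=4,interpolation=cv2.INTER_CUBIC))
    else: cv2.imwrite("pics/z6.png",cv2.resize(im[160:300,300:460],None,fx=4,fy=4,interpolation=cv2.INTER_CUBIC))
go(.4667,-.0851,.118,-15.2)
E
```

```text
time: 8.43
tool_pos: [0.4664, -0.0855, 0.1461]
eef_rot: [0.991, -0.133, -0.0, 0.0]
contact_force: [-0.2, -0.2, -0.2]
opening: 0.002
yaw -15.33 tiltz [-1.e-04 -0.e+00 -1.e+00] pos [ 0.4664 -0.0856  0.1461] t 8.525 F [ 0.2 -0.4 -0.4] op 0.008
ROW [ 0.004 -0.013  0.702] -0.017  dist mm 28.1 rows>= 0.4496853349813873 0.012443504551994482
```

View pics/z5.png

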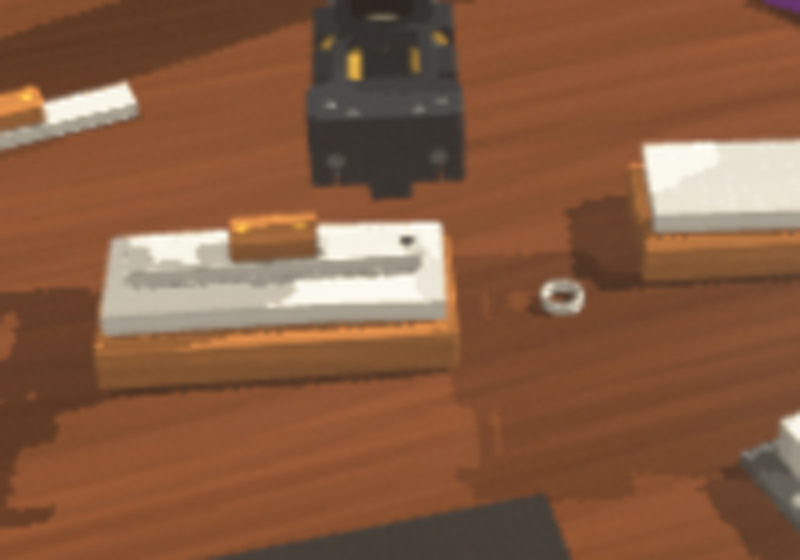

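View pics/z6.png

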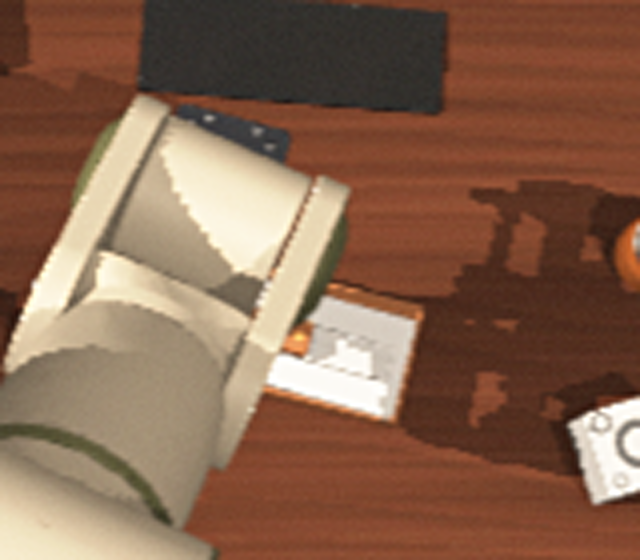

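Run:
```python
from h import *
im=cv2.imread("pics/scene3.png")
cv2.imwrite("pics/z7.png",cv2.resize(im[245:300,200:300],None,fx=8,fy=8,interpolation=cv2.INTER_NEAREST))
for X in ([.451,-.143,.0606],[.451,-.143,.0366],[.4700,-.0705,.0466],[.4316,-.2156,.0466]): print(X,proj("scene",X).round(1))
b=np.array([.451,-.143]);u=np.array([.262,.965]);n=np.array([.965,-.262])
print("plate corners"); 
for s in(-1,1):
  for q in(-1,1): print(s,q,proj("scene",[*(b+s*.085*u+q*.032*n),.036]).round(1))
print("bar front bottom corners")
for s in(-1,1): print(proj("scene",[*(b+s*.075*u+.011*n),.0366]).round(1),proj("scene",[*(b+s*.075*u+.011*n),.0466]).round(1),proj("scene",[*(b+s*.075*u-.011*n),.0466]).round(1))
```

```text
[0.451, -0.143, 0.0606] [248.2 255.9]
[0.451, -0.143, 0.0366] [249.1 265.2]
[0.47, -0.0705, 0.0466] [285.6 259.3]
[0.4316, -0.2156, 0.0466] [211.2 263.3]
plate corners
-1 -1 [208.3 258. ]
-1 1 [205.5 277.6]
1 -1 [290.1 254. ]
1 1 [291.4 273.2]
bar front bottom corners
[211.5 270.5] [210.9 266.6] [211.8 259.9]
[286.  266.7] [285.9 262.8] [285.5 256.3]
```

View pics/z7.png

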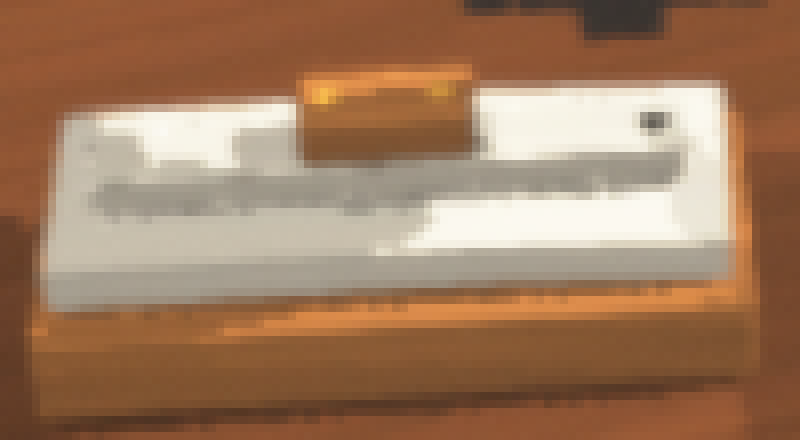

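The bar lies where I predicted: block top at scene (248,256), front edge from (212,271) to (286,267). It is within a few mm of the plate's middle. Now the hole-end press.

```bash
python3 -m pendant '0 0 0.3 0 1; 0 0 0.55 0 1; 0 0 0.65 0 1; 0 0 0.7 0 1; 0 0 0.7 0 1'; python3 -m pendant '0 0 0.015 0 1; 0 0 0.03 0 1; 0 0 0.045 0 1; 0 0 0.06 0 1; 0 0 0.075 0 1; 0 0 0.075 0 1'
```

```text
time: 9.15
tool_pos: [0.4665, -0.0849, 0.1181]
eef_rot: [0.991, -0.133, -0.0, -0.0]
contact_force: [0.5, 0.7, 0.3]
opening: 0.004
time: 9.9
tool_pos: [0.4664, -0.0849, 0.1151]
eef_rot: [0.991, -0.133, -0.0, -0.0]
contact_force: [-0.1, 0.7, 0.5]
opening: 0.003
```

```bash
python3 -m pendant '0 0 0.015 0 1; 0 0 0.03 0 1; 0 0 0.045 0 1; 0 0 0.045 0 1'
```

```text
time: 10.4
tool_pos: [0.4665, -0.0849, 0.1133]
eef_rot: [0.991, -0.133, -0.0, -0.0]
contact_force: [0.2, 0.2, 0.1]
opening: 0.007
```

```bash
for i in 1 2; do :; done; python3 -m pendant '0 0 0.015 0 1; 0 0 0.03 0 1; 0 0 0.03 0 1'; python3 -m pendant '0 0 0.015 0 1; 0 0 0.03 0 1; 0 0 0.03 0 1'
```

```text
time: 10.78
tool_pos: [0.4665, -0.0848, 0.1122]
eef_rot: [0.991, -0.133, 0.0, -0.0]
contact_force: [0.1, 1.3, 2.2]
opening: 0.004
time: 11.15
tool_pos: [0.4665, -0.0848, 0.111]
eef_rot: [0.991, -0.133, 0.0, -0.0]
contact_force: [0.4, 1.5, 2.6]
opening: 0.009
```

```bash
python3 -m pendant '0 0 0.015 0 1; 0 0 0.03 0 1; 0 0 0.03 0 1'; python3 -m pendant '0 0 0.015 0 1; 0 0 0.03 0 1; 0 0 0.03 0 1'
```

```text
time: 11.52
tool_pos: [0.4665, -0.0848, 0.1105]
eef_rot: [0.991, -0.133, 0.0, 0.0]
contact_force: [-0.9, 2.9, 12.5]
opening: 0.007
time: 11.9
tool_pos: [0.4665, -0.0848, 0.1103]
eef_rot: [0.991, -0.133, 0.001, 0.0]
contact_force: [-5.8, 5.2, 27.1]
opening: 0.008
```

The hole end gave about 1.7 mm under 2–3 N and then stopped hard, so this is the bowed plate. I'll let go and press the plain end.

```bash
python3 -m pendant '0 0 -0.1 0 1; 0 0 -0.5 0 1; 0 0 -1 0 1; 0 0.8 -1 0 1; 0 2 -1 0 1; 0 2.8 -1 0 1; 0 3 -1 0 1; 0 3 -1 0 1'
python3 - <<'E'
from h import *
im=r.get_image("scene")[:,:,::-1]; cv2.imwrite("pics/scene4.png",im)
cv2.imwrite("pics/z8.png",cv2.resize(im[235:310,190:310],None,fx=6,fy=6,interpolation=cv2.INTER_CUBIC))
go(.4354,-.2007,.117,-15.2)
E
```

```text
time: 12.9
tool_pos: [0.4347, -0.2005, 0.1483]
eef_rot: [0.991, -0.133, -0.0, -0.0]
contact_force: [-0.2, 1.0, -0.7]
opening: 0.007
yaw -15.27 tiltz [-5.e-04  5.e-04 -1.e+00] pos [ 0.4348 -0.2     0.1484] t 12.95 F [ 0.1  0.4 -0.1] op 0.003
ROW [0.019 0.014 0.785] -0.008  dist mm 31.4 rows>= 0.5028058514319484 0.006295000694415641
```

View pics/z8.png

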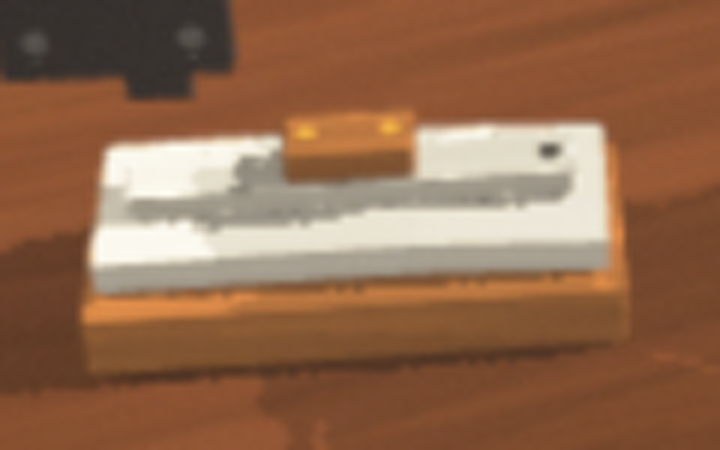

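```bash
python3 -m pendant '0 0 0.3 0 1; 0 0 0.6 0 1; 0 0 0.75 0 1; 0 0 0.81 0 1; 0 0 0.81 0 1'; python3 -m pendant '0 0 0.015 0 1; 0 0 0.03 0 1; 0 0 0.045 0 1; 0 0 0.06 0 1; 0 0 0.06 0 1'
```

```text
time: 13.58
tool_pos: [0.4349, -0.2007, 0.1161]
eef_rot: [0.991, -0.133, -0.0, -0.0]
contact_force: [0.9, -0.6, -0.2]
opening: 0.009
time: 14.2
tool_pos: [0.4348, -0.2007, 0.1137]
eef_rot: [0.991, -0.133, -0.0, -0.0]
contact_force: [0.3, 0.1, -0.4]
opening: 0.01
```

```bash
python3 -m pendant '0 0 0.015 0 1; 0 0 0.03 0 1; 0 0 0.045 0 1; 0 0 0.045 0 1'
```

```text
time: 14.7
tool_pos: [0.4348, -0.2006, 0.1119]
eef_rot: [0.991, -0.133, -0.0, -0.0]
contact_force: [-0.8, -0.2, -0.4]
opening: 0.003
```

```bash
python3 -m pendant '0 0 0.015 0 1; 0 0 0.03 0 1; 0 0 0.03 0 1'; python3 -m pendant '0 0 0.015 0 1; 0 0 0.03 0 1; 0 0 0.03 0 1'
```

```text
time: 15.08
tool_pos: [0.4348, -0.2006, 0.1107]
eef_rot: [0.991, -0.133, -0.0, -0.0]
contact_force: [1.2, -0.6, 1.0]
opening: 0.002
time: 15.45
tool_pos: [0.4349, -0.2007, 0.1103]
eef_rot: [0.991, -0.133, 0.0, 0.0]
contact_force: [-3.0, 1.7, 9.8]
opening: 0.006
```

The plain end is the resting end. It is hard at 0.1106 while the hole end rests about 2 mm higher, which fits the bowed plate. I'll hold the press a moment, then lift off and check the lean.

```bash
python3 -m pendant '0 0 0.005 0 1; 0 0 0.005 0 1; 0 0 0.005 0 1'; python3 -m pendant '0 0 -0.1 0 1; 0 0 -0.5 0 1; 0 0 -1.2 0 1; 0 0 -2 0 1; 0 0 -2.5 0 0; 0 0 -2.5 0 -1; 0 0 -2.5 0 -1'
python3 - <<'E'
from h import *
im=r.get_image("scene")[:,:,::-1]; cv2.imwrite("pics/scene5.png",im)
cv2.imwrite("pics/z9.png",cv2.resize(im[235:310,190:310],None,fx=6,fy=6,interpolation=cv2.INTER_CUBIC))
go(.465,.147,.2,-16.8)
# frame base plate / rim from the clear first top picture
im=cv2.imread("pics/top0.png");hsv=cv2.cvtColor(im,cv2.COLOR_BGR2HSV)
roi=np.zeros(im.shape[:2],bool); roi[135:195,205:310]=1
s=hsv[...,1].astype(int)
for q in contours(im,roi&(s<70),"top",0.008,200): print("base",*q)
for q in contours(im,roi&(s<70)&(hsv[...,2]>190),"top",0.030,200): print("rim",*q)
cv2.imwrite("pics/z10.png",cv2.resize(im[140:195,212:308],None,fx=8,fy=8,interpolation=cv2.INTER_NEAREST))
E
```

```text
time: 15.82
tool_pos: [0.4348, -0.2007, 0.1102]
eef_rot: [0.991, -0.133, 0.0, 0.0]
contact_force: [-2.0, 2.2, 12.3]
opening: 0.004
time: 16.7
tool_pos: [0.4346, -0.2005, 0.2085]
eef_rot: [0.991, -0.133, -0.001, -0.0]
contact_force: [0.1, 0.0, 0.8]
opening: 0.321
yaw -15.28 tiltz [-0.0015  0.0012 -1.    ] pos [ 0.4345 -0.2004  0.2083] t 16.75 F [-0.  -1.   0.4] op 0.369
ROW [-1.555 -8.579  0.218] 0.189  dist mm 348.9 rows>= 5.58179406803667 0.1416049956797756
base [258. 168.] [655.  143.4 202.7  87.4 -82. ]
rim [256. 165.] [655.3 147.9 182.4  67.7 -82. ]
```

View pics/z9.png

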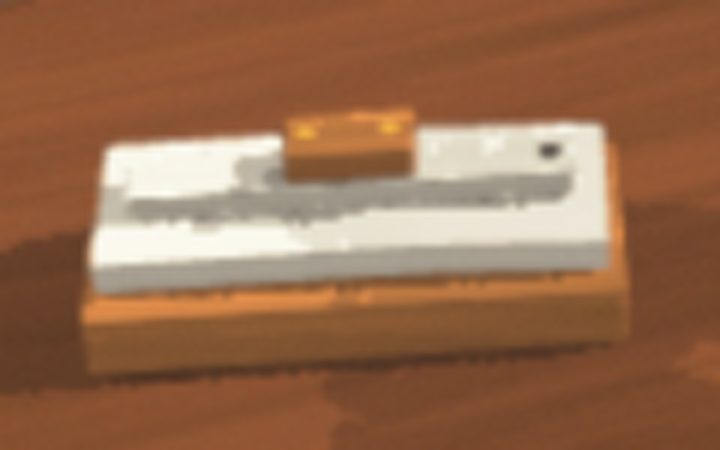

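View pics/z10.png

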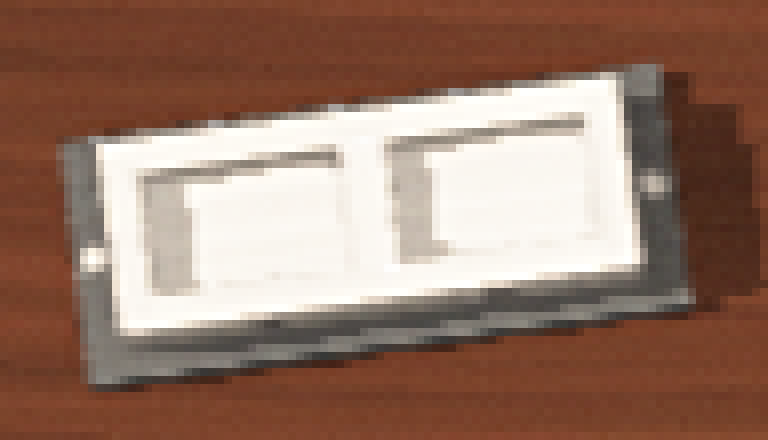

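Run:
```python
from h import *
def rect(P,z):
    Q=np.array([ray("top",u,v,z)[:2] for u,v in P]); m=Q.mean(0)
    e=(Q[0]-Q[1])+(Q[3]-Q[2]); print(m.round(4),np.degrees(np.arctan2(e[1],e[0])).round(1),np.linalg.norm(Q-np.roll(Q,1,0),axis=1).round(4))
f8=lambda p:(p[0]/8+212-.5,p[1]/8+140-.5)
print("rim");rect([f8(p) for p in((97,145),(617,75),(640,268),(122,332))],.030)
print("base");rect([f8(p) for p in((62,140),(658,64),(692,300),(92,385))],.008)
im=cv2.imread("pics/top0.png")
cv2.imwrite("pics/z11.png",cv2.resize(im[205:270,212:300],None,fx=9,fy=9,interpolation=cv2.INTER_NEAREST))
g=im[:,:,0].astype(int)
hsv=cv2.cvtColor(im,cv2.COLOR_BGR2HSV)
roi=np.zeros(im.shape[:2],bool); roi[205:270,210:300]=1
for q in contours(im,roi&(im[...,0]>140),"top",0.032,200): print("plateL",*q)
roi=np.zeros(im.shape[:2],bool); roi[205:280,325:415]=1
for q in contours(im,roi&(im[...,0]>140),"top",0.036,200): print("plateR",*q)
```

```text
rim
[0.656  0.1436] 97.7 [0.0635 0.1715 0.0656 0.1695]
base
[0.6563 0.1433] 98.0 [0.0841 0.1992 0.0815 0.1993]
plateL [254. 238.] [463.8 149.5 174.9  68.1  73.3]
plateR [368. 243.] [ 449.9 -142.   175.2   68.6   74.7]
```

View pics/z11.png

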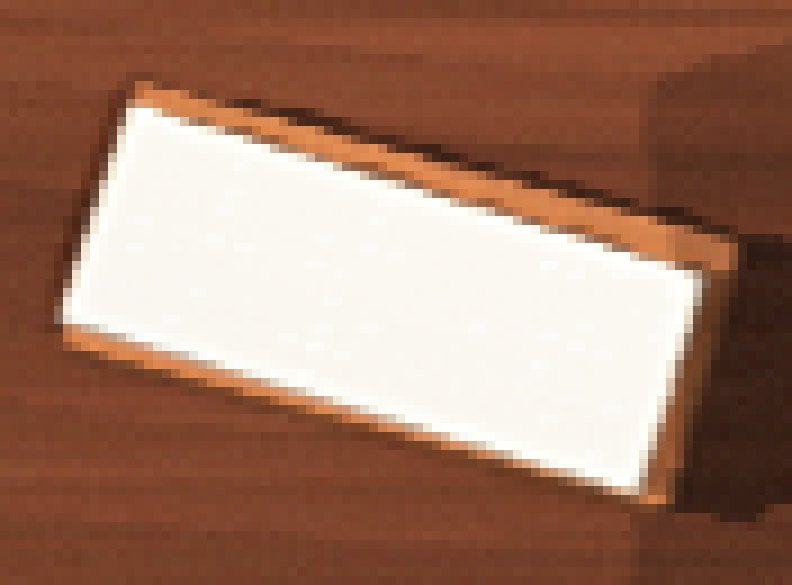

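```bash
python3 - <<'E'
from h import *
go(.4645,.148,.15,-16.8)
E
python3 -m pendant '-0.2 -1.3 0 0 -1; -0.45 -2.7 0 0.1 -1; -0.7 -4.1 0 0.1 -1; -0.95 -5.5 0 0.1 -1; -1.25 -6.9 0.2 0.2 -1; -1.5 -8 0.6 0.2 -1; -1.57 -8.55 1 0.2 -1; -1.57 -8.6 1.3 0.2 -1; -1.57 -8.6 1.4 0.2 -1; -1.57 -8.6 1.4 0.2 -1'
python3 - <<'E'
from h import *
im=r.get_image("scene")[:,:,::-1]; cv2.imwrite("pics/scene6.png",im)
cv2.imwrite("pics/z12.png",cv2.resize(im[150:310,280:480],None,fx=4,fy=4,interpolation=cv2.INTER_CUBIC))
go(.4645,.148,.088,-16.8)
E
```

```text
yaw -15.28 tiltz [-0.0015  0.0012 -1.    ] pos [ 0.4345 -0.2004  0.2083] t 16.75 F [-0.  -1.   0.4] op 0.369
ROW [-1.571 -8.599  1.468] 0.189  dist mm 354.5 rows>= 5.672788959750125 0.1416049956797756
time: 18.0
tool_pos: [0.465, 0.1469, 0.1533]
eef_rot: [0.989, -0.147, -0.0, 0.0]
contact_force: [-0.3, 0.0, 0.5]
opening: 0.997
yaw -16.96 tiltz [ 3.e-04 -0.e+00 -1.e+00] pos [0.4651 0.1469 0.1536] t 18.05 F [ 0.7 -0.3 -0. ] op 0.999
ROW [-0.024 -0.022  1.64 ] -0.02  dist mm 65.6 rows>= 1.0495725297065386 0.01509050406873304
```

View pics/z12.png

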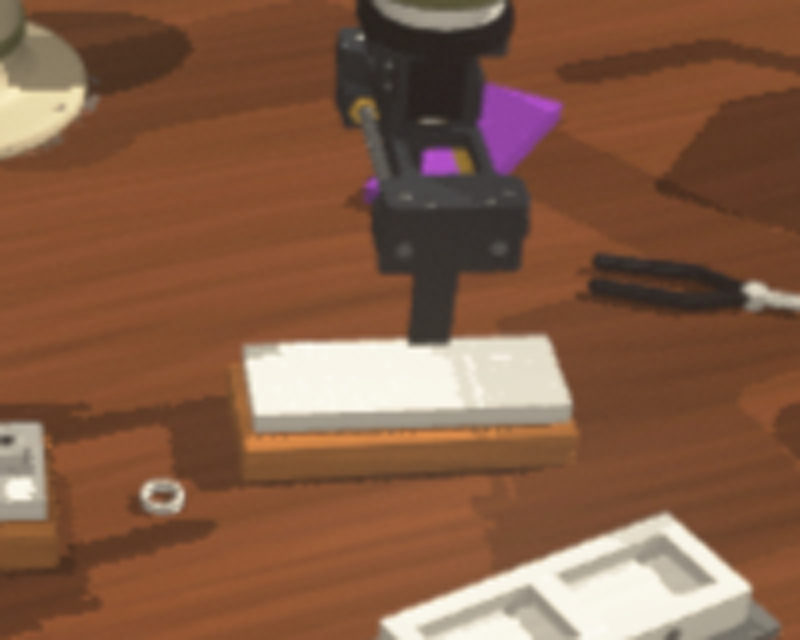

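```bash
python3 -m pendant '-0.02 -0.02 0.5 0 -1; -0.02 -0.02 1 0 -1; -0.02 -0.02 1.2 0 -1; -0.02 -0.02 1.25 0 -1';  python3 -m pendant '0 0 0.1 0 -1; 0 0 0.2 0 -1; 0 0 0.3 0 -1; 0 0 0.38 0 -1; 0 0 0.39 0 -1'
```

```text
time: 18.55
tool_pos: [0.4646, 0.1484, 0.1035]
eef_rot: [0.989, -0.147, 0.0, -0.0]
contact_force: [0.1, -0.1, 0.3]
opening: 1.001
time: 19.18
tool_pos: [0.4643, 0.1487, 0.0875]
eef_rot: [0.989, -0.147, -0.0, 0.0]
contact_force: [0.2, -0.9, 0.6]
opening: 1.001
```

```bash
python3 -m pendant '0 0 0 0 0.1; 0 0 0 0 1; 0 0 0 0 1; 0 0 0 0 1; 0 0 0 0 1' 45
python3 - <<'E'
from h import *
im=r.get_image("scene")[:,:,::-1]; cv2.imwrite("pics/scene7.png",im)
cv2.imwrite("pics/z13.png",cv2.resize(im[150:310,280:480],None,fx=4,fy=4,interpolation=cv2.INTER_CUBIC))
go(.656,.1435,.16,7.9)
E
```

```text
time: 19.8
tool_pos: [0.4646, 0.1487, 0.0879]
eef_rot: [0.989, -0.147, 0.0, -0.0]
contact_force: [1.1, -0.3, 1.0]
opening: 0.721
yaw -16.88 tiltz [ 5.e-04  0.e+00 -1.e+00] pos [0.4645 0.1487 0.0879] t 19.85 F [ 1.1 -0.3  1.3] op 0.718
ROW [ 4.619 -1.265 -1.8  ] -3.098  dist mm 204.6 rows>= 3.2743594792103186 2.315959869946124
```

View pics/z13.png

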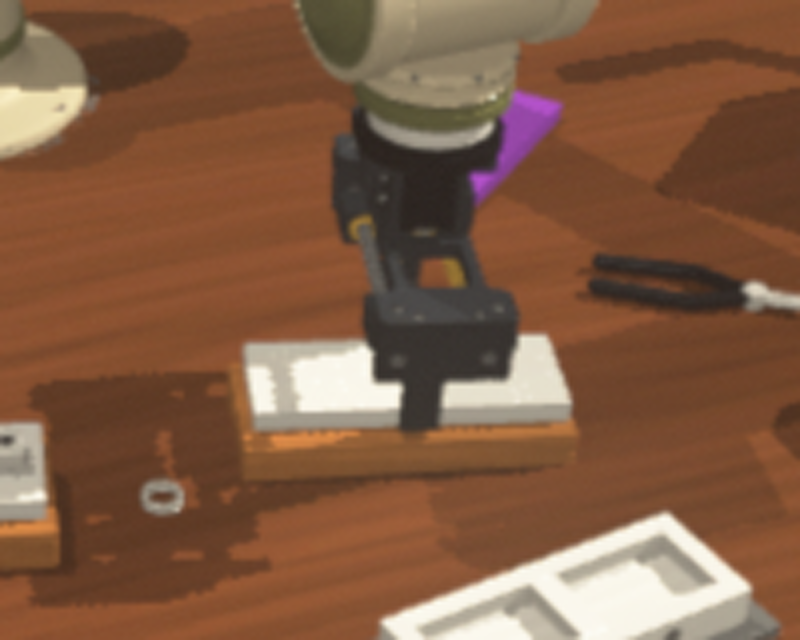

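```bash
python3 -m pendant '0 0 -0.3 0 1; 0 0 -1 0 1; 0 0 -1.7 0 1; 1 -0.3 -1.8 -0.6 1; 2.2 -0.6 -1.8 -1.5 1; 3.3 -0.9 -1.8 -2.3 1; 4.2 -1.2 -1.8 -2.9 1; 4.62 -1.26 -1.8 -3.1 1; 4.62 -1.26 -1.8 -3.1 1; 4.62 -1.26 -1.8 -3.1 1'
python3 - <<'E'
from h import *
for n in("scene","top"):
    im=r.get_image(n)[:,:,::-1]; cv2.imwrite(f"pics/{n}8.png",im)
    cv2.imwrite(f"pics/z14{n}.png",cv2.resize(im[200:360,320:520] if n=="scene" else im[130:290,200:400],None,fx=3.5,fy=3.5,interpolation=cv2.INTER_CUBIC))
go(.656,.1435,.106,7.9)
E
```

```text
time: 21.1
tool_pos: [0.6549, 0.1435, 0.1598]
eef_rot: [0.998, 0.069, -0.001, -0.0]
contact_force: [1.3, -0.1, -3.3]
opening: 0.721
yaw 7.91 tiltz [-6.e-04  0.e+00 -1.e+00] pos [0.655  0.1435 0.1601] t 21.2 F [-0.8  0.5 -2.3] op 0.721
ROW [0.025 0.004 1.352] 0.002  dist mm 54.1 rows>= 0.8656444825490093 0.00131152660697217
```

View pics/z14scene.png

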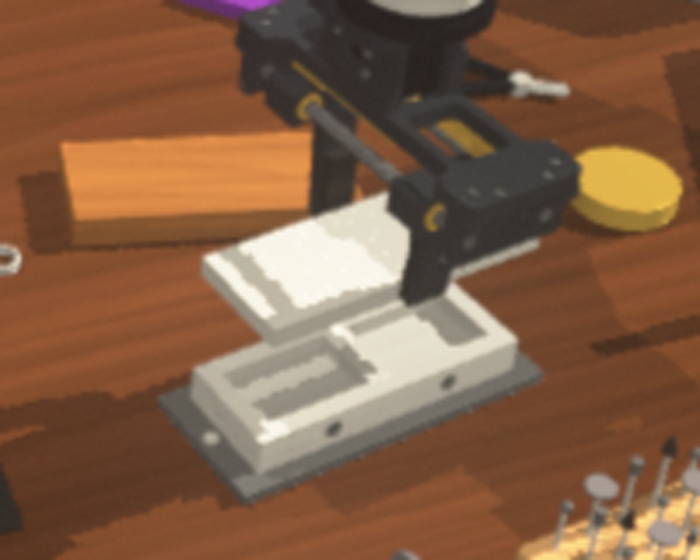

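View pics/z14top.png

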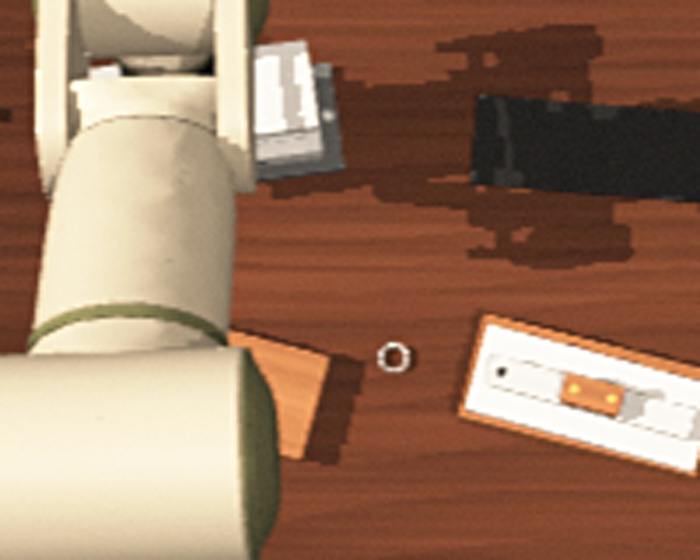

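```bash
python3 -m pendant '0.02 0 0.5 0 1; 0.025 0 0.9 0 1; 0.025 0 1.1 0 1; 0.025 0 1.25 0 1; 0.025 0 1.35 0 1; 0.025 0 1.35 0 1';  python3 -m pendant '0 0 0.02 0 1; 0 0 0.04 0 1; 0 0 0.06 0 1; 0 0 0.08 0 1; 0 0 0.1 0 1; 0 0 0.1 0 1'
```

```text
time: 21.95
tool_pos: [0.6569, 0.1434, 0.1058]
eef_rot: [0.998, 0.069, -0.0, 0.0]
contact_force: [-0.0, 0.4, -2.7]
opening: 0.724
time: 22.7
tool_pos: [0.6568, 0.1434, 0.1017]
eef_rot: [0.998, 0.069, -0.0, -0.0]
contact_force: [0.2, 0.1, -3.3]
opening: 0.718
```

```bash
python3 -m pendant '0 0 0.015 0 1; 0 0 0.03 0 1; 0 0 0.045 0 1; 0 0 0.045 0 1'
```

```text
time: 23.2
tool_pos: [0.6568, 0.1435, 0.0999]
eef_rot: [0.998, 0.069, -0.0, -0.0]
contact_force: [-0.4, -0.3, -2.9]
opening: 0.716
```

```bash
python3 -m pendant '0 0 0.01 0 1; 0 0 0.02 0 1; 0 0 0.03 0 1; 0 0 0.03 0 1'
```

```text
time: 23.7
tool_pos: [0.6568, 0.1434, 0.0987]
eef_rot: [0.998, 0.069, -0.0, 0.0]
contact_force: [-1.3, 0.2, -2.6]
opening: 0.719
```

```bash
python3 -m pendant '0 0 0.01 0 1; 0 0 0.02 0 1; 0 0 0.02 0 1'; python3 -m pendant '0 0 0.01 0 1; 0 0 0.02 0 1; 0 0 0.02 0 1'
```

```text
time: 24.08
tool_pos: [0.6568, 0.1434, 0.0979]
eef_rot: [0.998, 0.069, -0.0, 0.0]
contact_force: [-0.6, 0.2, -3.1]
opening: 0.716
time: 24.45
tool_pos: [0.6568, 0.1434, 0.0971]
eef_rot: [0.998, 0.069, -0.0, 0.0]
contact_force: [-1.5, 0.4, -2.8]
opening: 0.718
```

```bash
python3 -m pendant '0 0 0.01 0 1; 0 0 0.02 0 1; 0 0 0.02 0 1'; python3 -m pendant '0 0 0.01 0 1; 0 0 0.02 0 1; 0 0 0.02 0 1'
```

```text
time: 24.82
tool_pos: [0.6569, 0.1434, 0.0969]
eef_rot: [0.998, 0.069, 0.0, 0.0]
contact_force: [-2.4, -1.0, 4.3]
opening: 0.719
time: 25.2
tool_pos: [0.6568, 0.1434, 0.0969]
eef_rot: [0.998, 0.069, 0.0, 0.0]
contact_force: [-5.7, -0.8, 9.1]
opening: 0.72
```

```bash
python3 -m pendant '0 0 -0.02 0 1; 0 0 -0.03 0 1; 0 0 -0.03 0 -1; 0 0 -0.03 0 -1; 0 0 -0.03 0 -1; 0 0 -0.03 0 -1'; python3 -m pendant '0 0 -0.4 0 -1; 0 0 -1.2 0 -1; 0 0 -2.2 0 -1; 0 0 -3 0 -1; -0.8 1 -3.5 0 -1; -2 2.5 -4 0 -1; -3.2 4 -4 0 -1; -4.4 5.5 -4 0 -1; -5 6.8 -4 0 -1; -5 6.8 -4 0 -1'
python3 - <<'E'
from h import *
for n in("scene","top"):
    im=r.get_image(n)[:,:,::-1]; cv2.imwrite(f"pics/{n}9.png",im)
go(.6,.1,.25,8)
E
```

```text
time: 25.95
tool_pos: [0.6569, 0.1434, 0.0967]
eef_rot: [0.998, 0.069, 0.0, -0.0]
contact_force: [-0.7, -0.4, 0.1]
opening: 0.996
time: 27.2
tool_pos: [0.495, -0.1556, 0.2582]
eef_rot: [0.998, 0.068, 0.001, 0.001]
contact_force: [-0.6, 0.9, 0.4]
opening: 1.0
yaw 7.67 tiltz [ 0.0013 -0.0014 -1.    ] pos [ 0.4951 -0.1564  0.258 ] t 27.3 F [ 0.3  0.2 -0.1] op 1.0
ROW [ 3.454 -6.003  0.195] -0.041  dist mm 277.1 rows>= 4.434276507866239 0.03082606502961602
```

View pics/scene9.png

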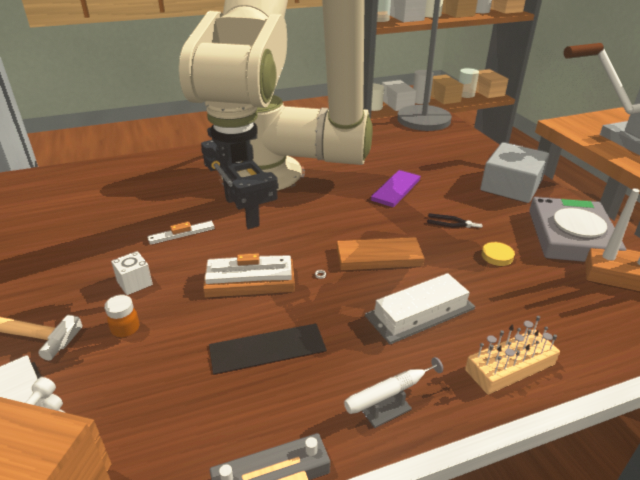

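View pics/top9.png

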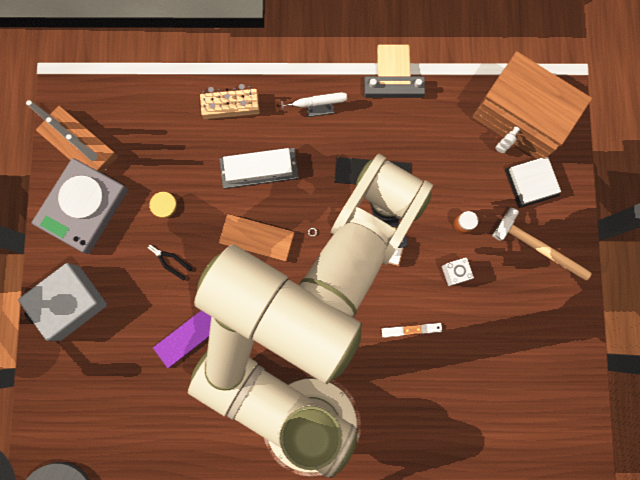

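Run:
```python
from h import *
im=cv2.imread("pics/top9.png");hsv=cv2.cvtColor(im,cv2.COLOR_BGR2HSV)
roi=np.zeros(im.shape[:2],bool); roi[135:195,205:310]=1
for t in(170,190,210):
  for q in contours(im,roi&(im[...,0]>t),"top",0.042,200): print("plate",*q)
cv2.imwrite("pics/z15.png",cv2.resize(im[140:195,212:308],None,fx=8,fy=8,interpolation=cv2.INTER_NEAREST))
im=cv2.imread("pics/scene9.png")
cv2.imwrite("pics/z16.png",cv2.resize(im[240:345,195:480],None,fx=2.8,fy=2.8,interpolation=cv2.INTER_CUBIC))
```

```text
plate [256. 164.] [655.  147.4 181.   66.9 -81.9]
plate [256. 164.] [655.1 147.6 180.1  66.4 -82. ]
plate [256. 164.] [655.2 147.7 179.9  65.4 -82. ]
```

View pics/z15.png

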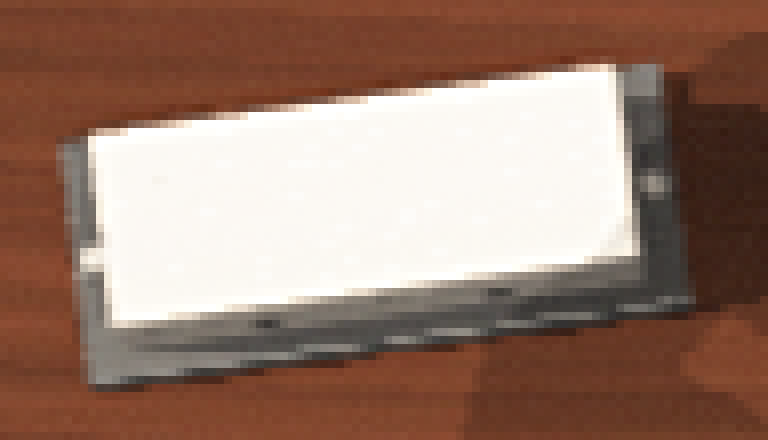

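View pics/z16.png

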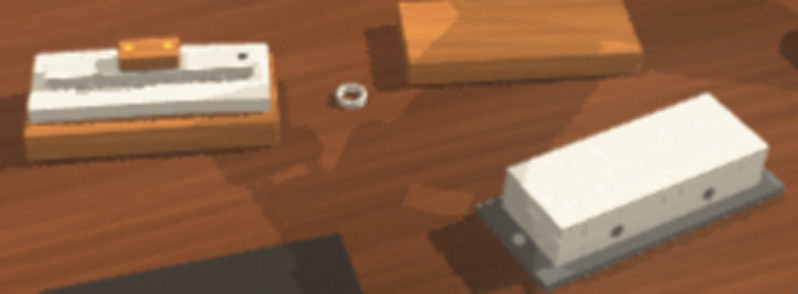

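Run:
```python
from h import *
f8=lambda p:(p[0]/8+212-.5,p[1]/8+140-.5)
Q=np.array([ray("top",*f8(p),.042)[:2] for p in((90,135),(615,65),(640,255),(110,325))])
e=Q[0]-Q[1]+Q[3]-Q[2];print(Q.mean(0).round(4),np.degrees(np.arctan2(e[1],e[0])).round(1))
print(r.job_done())
```

```text
[0.6559 0.1442] 97.9
the job is handed in; nothing more can be done
None
```

The bowed plate is the one on the robot's right. It has not been moved, and the straightedge lies released along it. The flat left-hand plate is on the mould frame. I handed the job in at about 27 s; the system gave no verdict.

- **Hole end:** it gave about 2 mm under 2–3 N, then stopped hard. The force reached about 27 N on the last step, above the recommended 4–15 N but inside the 35 N and 40 N limits. Contact while laying the bar down also peaked at about 29 N.
- **Plain end:** this is the resting end. It stopped hard with no measurable give (pressed at 10–12 N), about 2 mm lower than the raised hole end. I inferred the lean from these contact heights and did not measure the angle directly.
- **Flat plate:** I did not test the left plate with the straightedge, because the right one was already identified. I laid it on the frame with about 9 N of contact.
- **Last pictures:** the plate is centred on the frame at (0.656, 0.144) at 97.9°, against the frame at (0.656, 0.1435) at about 97.9°, so within about 1 mm and square. The last whole-scene pictures show no sign of bystanders having moved, though I did not measure them. The gripper was clear of everything.
- **Disagreement:** two-view heights read 4–5 mm too low, so I used the contact heights instead.

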